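# Clear the stone chips off the press bed

## Robot

A 6-joint arm with a two-finger parallel gripper is mounted at the origin on the work surface. World frame = base frame: x ahead of the robot, y to its left, z up, the work surface at z = 0. Lengths are in m, angles in rad, forces in N, time in s.
With the tool pointing down it reaches from about 0.375 to 0.9 m from the base axis. Payload 3.1 kg.
Tool frame: the origin (TCP) lies on the mounting face of the last link; the fingertips stand 173 mm ahead of it and the grasp point (between the pads) lies ctrl.grip_point_offset ahead of it (ctrl.grip_point_offset is the distance from the TCP to the grasp point, in m); z points along the fingers, y is the line along which they close (so a half turn about z gives the same grasp; the last joint's range is limited). The gripper opens to 85 mm and grips with 20 to 120 N. Pads are 22 mm wide; open, the fingers measure 114 mm over their backs; the gripper's body (76 mm by 85 mm) begins 54 mm behind the grasp point. The pads swing forward as they close: fully open they stand 13 mm farther back than shut.
Start: joints at [-1.496, 0.527, 1.433, -0, 1.181, -0.178], TCP at [0.157, -0.605, 0.405] pointing down, gripper open.
Joint ranges: [-3.08, 3.08], [-0.75, 2.2], [0.22, 2.44], [-1.43, 4.57], [0, 2.65], [-2.85, 2.85]. Speed limits (rad/s): [2.79, 2.79, 3.14, 3.14, 3.14, 3.14].

## Interface

Orientations are given as a 3x3 rotation matrix whose columns are the frame's x, y, z axes.
In Python, from plant import ctrl gives the robot as it stands. The module is installed in compiled form; this text tells all that it offers.
- The arm moves only by the shell command python3 -m crank 'ROWS'. ROWS is JSON, a list of rows, each an object with "grip": the finger opening in m, from 0 to 0.0854; "linear": the shift along the tool's x, y, z in m, a list of three; "spin": the turn about the tool's z in rad. In form: [{"grip": grip, "linear": [dx, dy, dz], "spin": spin}, ...]. A call has 1 to 10 rows; each row shifts and turns the commanded pose from where the row before left it, along the tool's axes as they then stand; what a row does not reach is not made up. A row lasts 1/8 s, in which the tool goes at most 62.5 mm and 10.7 degrees, less where a joint would pass 70% of its speed; a pose out of reach is approached as far as the arm can. A call with a gripper value outside its range is refused whole. The fingers move at their own pace and stop on an object; the grip force is fixed at half the most. Time passes only in rows, so rows that do not move let the fingers close. It gives the time, the measured TCP pose, the force, the opening and the grip force at its end, in the units of the state.
- ctrl.observe(): the state, without advancing time (a new reading comes with each control period).
- ctrl.capture(name): name is "side" or "top"; returns the picture (400x640x3 uint8, red, green, blue); there is no depth.
- ctrl.get_calibration(name): a dict with "fx", "fy", "cx", "cy" (pixels), "k1" (the pictures are not rectified: a ray, as slopes to the right and down, at radius r is drawn at 1 + k1 r^2 times it, then the intrinsics apply), "T" (4x4, takes a point from camera to world coordinates). Camera axes: x right, y up, looking along -z (the intrinsics and any distortion apply to the point x, -y, -z); pixel columns grow to the right and rows downward; lengths in m; the calibration is good to about 2 mm. A picture is of the moment at which its call begins. get_calibration takes no time and is no camera call.
- ctrl.hand_in(): hands the job in; it is judged then, once.
The state is a dict: "clock": time; "joints": joint angles; "joint_velocities": joint speeds; "joint_efforts": joint torques, N m; "ee_pos": TCP position; "orientation": TCP orientation; "force": force on the tool from outside, world axes, zero at the start; "wrist_torque": the same for the moment, N m; "grip_width": opening from 0.0 (shut) to 1.0 (fully open); "grasp_force": force on a finger pad.
Only numpy, scipy, OpenCV 4.12 (cv2) and the standard library are available. Lean on these libraries where they do the work, as an engineer would, in place of code of your own. Each camera call takes 0.05 s, during which the arm holds its last target. There are 200 camera calls.

## Task

Clear the loose stone chips off the bed of the proofing press before the next stone goes on it: take from the rack the one squeegee that fits the bed, the widest that goes down between the two side rails, set its rubber edge on the bed between the chips and the roller and, keeping the edge pressed lightly but firmly on the bed, push all five chips along and off the open end into the chip pan. Then hang the squeegee back in the rack in its slot. Do not touch the chips with the fingers, do not bear down hard on the bed, and leave the other two squeegees, the bowl and the ink can where they are.

Things in the scene. Friction and masses are not known exactly. Their poses are not given: they have to be found in the camera images.
- press: proofing press, fixed: steel bed between two grey rails, black roller parked across one end, other end open. Origin: on the table under the bed's middle. x: along the bed to the open end, y: across, z: up. Bed from x = -135 (cross bar) to +135 mm (open edge), 170 mm wide between the rails (y -85 to 85); rails 22 mm wide, tops at z = 85 mm. Chips lie within x = -78 to 137 mm
- bed_rear (a point): point on the bed's centre line at x = -100 mm in the press frame, between the chips and the roller, at z = 66 mm. The rigid bed plate lies on packing: its middle is 0 to 6 mm below z = 66 mm, and it slopes along x, up or down, by up to 16 mm per m (never across): find it by touch and follow it by force. Right pressure on the bed is 5 to 15 N; under 3 N does not count, over 30 N spoils the edge
- bed_end (a point): middle of the open edge of the bed, x = 135 mm in the press frame, z = 66 mm; the real surface lies 2.2 mm higher to 8.2 mm lower (see bed_rear). The 8 mm bed plate juts out over the pan's near edge. Blade on bed: friction 0.4 to 0.8
- roller (a point): middle of the parked roller's axis (x = -183, z = 113 mm in the press frame): radius 28 mm, 212 mm long, in end cheeks 142 mm high, with a push bar behind it up to z = 148 mm; does not move
- pan: open sheet-steel chip pan, 160 x 216 mm, 40 mm high, walls 3 mm, 0.7 kg, loose on the table with its near edge under the open end of the bed, so that what is pushed off the bed falls in. Origin: middle of its underside. x: away from the press (160 mm), y: across (216 mm)
- rack: plywood squeegee rack, fixed, 230 x 238 mm: slotted top, upper face 50 mm above the table, between end boards 64 mm high, 214 mm apart. Three slots 16 mm wide along y at x = -70, 0, +70 mm. A squeegee hangs with its blade through a slot, handle's shoulders on the top, its origin then 16 mm above the table, near the slot's middle. Origin: middle of the underside
- squeegee_120: squeegee 120 mm long (too short, stays in the rack): wooden handle 24 mm thick, 9 mm black rubber blade along its underside. Origin: middle of the blade's lower edge. x: thickness (both sides alike), y: length, z: up to the handle's top. Blade z 0-34 mm, handle's flat sides 34-98 mm, rounded top to 106 mm. 0.2-0.35 kg. Starts hanging upright in any one of the rack's three slots
- squeegee_160: squeegee 160 mm long (fits the bed, 5 mm free at each end): wooden handle 24 mm thick, 9 mm black rubber blade along its underside. Origin: middle of the blade's lower edge. x: thickness (both sides alike), y: length, z: up to the handle's top. Blade z 0-34 mm, handle's flat sides 34-98 mm, rounded top to 106 mm. 0.2-0.35 kg. Starts hanging upright in any one of the rack's three slots
- squeegee_200: squeegee 200 mm long (too long, stays in the rack): wooden handle 24 mm thick, 9 mm black rubber blade along its underside. Origin: middle of the blade's lower edge. x: thickness (both sides alike), y: length, z: up to the handle's top. Blade z 0-34 mm, handle's flat sides 34-98 mm, rounded top to 106 mm. 0.2-0.35 kg. Starts hanging upright in any one of the rack's three slots
- chip0: loose flat flake of buff limestone, about 62 x 27 mm and 10 mm thick, 18 to 48 g, edges about 3 mm thick. Origin: middle of its underside. Starts lying flat on the press bed, turned any way
- chip1: loose flat flake of buff limestone, about 60 x 28 mm and 9 mm thick, 18 to 48 g, edges about 3 mm thick. Origin: middle of its underside. Starts lying flat on the press bed, turned any way
- chip2: loose flat flake of buff limestone, about 62 x 24 mm and 8 mm thick, 18 to 48 g, edges about 3 mm thick. Origin: middle of its underside. Starts lying flat on the press bed, turned any way
- chip3: loose flat flake of buff limestone, about 61 x 26 mm and 11 mm thick, 18 to 48 g, edges about 3 mm thick. Origin: middle of its underside. Starts lying flat on the press bed, turned any way
- chip4: loose flat flake of buff limestone, about 61 x 28 mm and 9 mm thick, 18 to 48 g, edges about 3 mm thick. Origin: middle of its underside. Starts lying flat on the press bed, turned any way
- bowl: steel bowl, 150 mm across, 65 mm high, on the table between robot and press, to the right; bystander. Origin: middle of its underside
- inkcan: ink can, 84 mm across, 75 mm high, on the table beyond the press and rack; bystander. Origin: middle of its underside

How it is judged:
On the way, in this order (a step that is already met when the one before it is completed fails the run):
1. the 160 mm squeegee's edge is pressed on the bed (over 3 N) behind the chips, at the roller's end (x below -65 mm in the press frame) (contact force between squeegee_160 and bed_c0 above 3 N and x of squeegee_160 in the frame of press between -0.13 and -0.065 m), for 0.15 s.
2. its edge is pressed on the bed (over 3 N) as it passes the middle (x from -30 to +30 mm) (contact force between squeegee_160 and bed_c0 above 3 N and x of squeegee_160 in the frame of press between -0.03 and 0.03 m), for 0.1 s.
3. its edge is pressed on the bed (over 3 N) as it comes to the open end (x from +75 to +140 mm) (contact force between squeegee_160 and bed_c0 above 3 N and x of squeegee_160 in the frame of press between 0.075 and 0.14 m), for 0.1 s.
At the end, for the whole second after the job is handed in: All five chips lie at rest inside the chip pan, middles under 40 mm above its underside; the 160 mm squeegee hangs at rest in the rack with its blade in a slot: edge 8 to 24 mm above the table, within 35 mm of the slot's middle, upright and along the slot within 0.15 rad (x of chip0 in the frame of pan between -0.08 and 0.08 m and y of chip0 in the frame of pan between -0.108 and 0.108 m and z of each of chip0, chip1, chip2, chip3, chip4 in the frame of pan below 0.04 m and linear speed of each of chip0, chip1, chip2, chip3, chip4, squeegee_160 below 0.02 m/s and x of chip1 in the frame of pan between -0.08 and 0.08 m and y of chip1 in the frame of pan between -0.108 and 0.108 m and x of chip2 in the frame of pan between -0.08 and 0.08 m and y of chip2 in the frame of pan between -0.108 and 0.108 m and x of chip3 in the frame of pan between -0.08 and 0.08 m and y of chip3 in the frame of pan between -0.108 and 0.108 m and x of chip4 in the frame of pan between -0.08 and 0.08 m and y of chip4 in the frame of pan between -0.108 and 0.108 m and x of squeegee_160 in the frame of rack between -0.085 and 0.085 m and y of squeegee_160 in the frame of rack between -0.035 and 0.035 m and height (world z) of squeegee_160 between 0.008 and 0.024 m and angle between squeegee_160's own z axis and vertical below 0.15 rad and angle between the y axis of squeegee_160 and the y axis of rack, either way round below 0.15 rad); the robot touches nothing.
It fails at once if the squeegee is borne down on the bed with more than 30 N (contact force between squeegee_160 and bed_c0 above 30 N).
It fails at once if the fingers touch a chip (contact force between the fingers and chip0 above 0.5 N or contact force between the fingers and chip1 above 0.5 N or contact force between the fingers and chip2 above 0.5 N or contact force between the fingers and chip3 above 0.5 N or contact force between the fingers and chip4 above 0.5 N).
It fails at once if another squeegee, the bowl or the ink can is moved by more than 30 mm (distance of any of squeegee_120, squeegee_200, bowl, inkcan from where it was at the start of the episode above 0.03 m).
It also fails if it takes over 64 s, if anything falls off the work surface, if the arm or the gripper's body presses on something with over 40 N, if the wrist force passes 120 N, or if a joint passes its speed limit or range.

## Working session

There is one attempt and no reset: what is moved stays moved. The work goes in short steps, Python scripts to look and compute and a shell command to move; the robot and the scene stay as the last step left them, time stands still between calls to the robot, and variables do not carry over. Pictures are saved under pics/ and viewed, at most 10 in all, crops included, and the job is handed in when it is done.

```bash
mkdir -p pics; python3 - <<'E'
from plant import ctrl
import cv2
for n in("side","top"):
    cv2.imwrite(f"pics/{n}0.png",ctrl.capture(n)[:,:,::-1]); c=ctrl.get_calibration(n); print(n,c)
print(ctrl.grip_point_offset); s=ctrl.observe(); print(s)
E
```

```text
side {'fx': 416.9721071326987, 'fy': 416.9721071326987, 'cx': 321.30490332852025, 'cy': 196.54629740872193, 'k1': -0.05770622661869976, 'T': array([[ 0.97826793,  0.11575416, -0.17202566,  0.36729908],
       [-0.20731221,  0.56075204, -0.80161012, -0.7270964 ],
       [ 0.00367403,  0.8198525 ,  0.57256299,  0.64629406],
       [ 0.        ,  0.        ,  0.        ,  1.        ]])}
top {'fx': 479.633023433507, 'fy': 479.633023433507, 'cx': 321.7376876744584, 'cy': 210.0185941733979, 'k1': -0.027677171606875463, 'T': array([[-0.02064893,  0.98659869, -0.16185378,  0.31074571],
       [-0.99939132, -0.02492138, -0.02441117,  0.0091294 ],
       [-0.02811765,  0.1612512 ,  0.98651277,  1.42122337],
       [ 0.        ,  0.        ,  0.        ,  1.        ]])}
0.1547
{'clock': 0.1, 'joints': array([-1.49550475e+00,  5.28366702e-01,  1.43374866e+00,  3.07112440e-06,
        1.18141578e+00, -1.78531025e-01]), 'joint_velocities': array([ 0.00027899, -0.00209458, -0.00396844,  0.00060863,  0.00041865,
        0.00044813]), 'joint_efforts': array([-4.80969102e-04, -4.43305135e+01, -1.78586483e+01, -1.74111951e-04,
        3.84503874e-03,  9.33931716e-06]), 'ee_pos': array([ 0.15692819, -0.6046659 ,  0.40384326]), 'orientation': array([[ 9.67959937e-01,  2.51104641e-01, -1.42980452e-04],
       [ 2.51104442e-01, -9.67958068e-01,  1.93320554e-03],
       [ 3.47037801e-04, -1.90716854e-03, -9.99998121e-01]]), 'force': array([-0.0703356 , -0.22653003, -0.10129889]), 'wrist_torque': array([0.03637748, 0.00376734, 0.01126353]), 'grasp_force': 0.0, 'grip_width': 1.0005327863187}
```

View pics/top0.png

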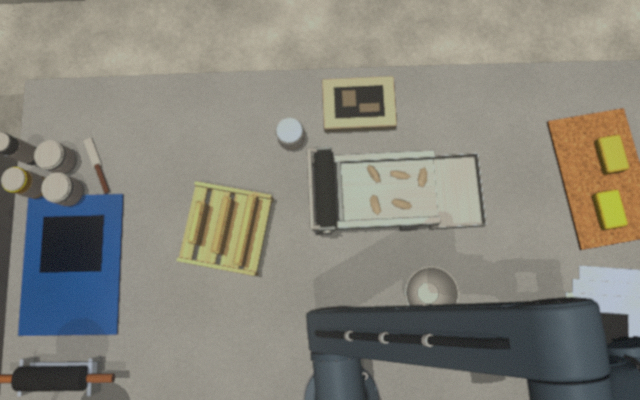

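View pics/side0.png

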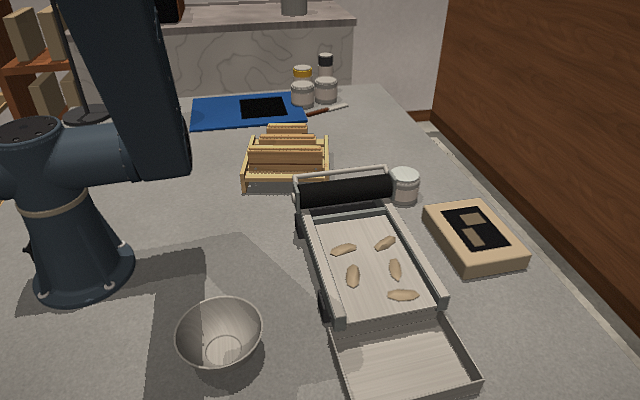

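Top view: the roller is at (325,188) and the open end and pan are to the right (-y). The rack is at (226,228) with the slot lengths growing to the right, so the 160 should be the middle one. I'll zoom in to measure.

```bash
cat > h.py <<'E'
import numpy as np,cv2
from plant import ctrl
def ray(n,p):
    c=ctrl.get_calibration(n);K=np.array([[c["fx"],0,c["cx"]],[0,c["fy"],c["cy"]],[0,0,1]])
    q=cv2.undistortPoints(np.array([[p]],float),K,np.array([c["k1"],0,0,0,0.]))[0,0]
    T=c["T"];return T[:3,3],T[:3,:3]@np.array([q[0],-q[1],-1])
def onz(n,p,z):
    o,d=ray(n,p);return o+d*(z-o[2])/d[2]
def proj(n,P):
    c=ctrl.get_calibration(n);T=c["T"];v=T[:3,:3].T@(np.array(P)-T[:3,3]);s=np.array([v[0],-v[1]])/-v[2]
    s=s*(1+c["k1"]*(s@s));return s*[c["fx"],c["fy"]]+[c["cx"],c["cy"]]
def crop(n,x0,y0,x1,y1,k,f):
    im=ctrl.capture(n)[y0:y1,x0:x1,::-1];cv2.imwrite(f,cv2.resize(im,None,fx=k,fy=k,interpolation=cv2.INTER_CUBIC))
E
python3 - <<'E'
from h import *
crop("top",170,170,290,285,5,"pics/rack.png")
crop("top",295,140,495,240,4,"pics/press.png")
E
```

```text
(no output)
```

View pics/rack.png

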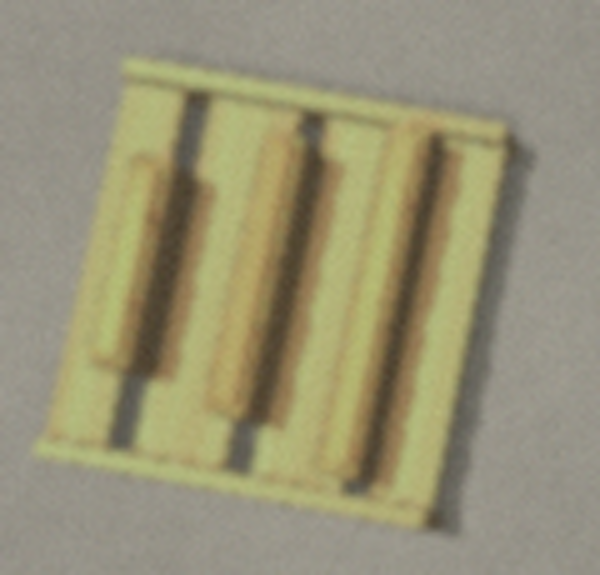

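View pics/press.png

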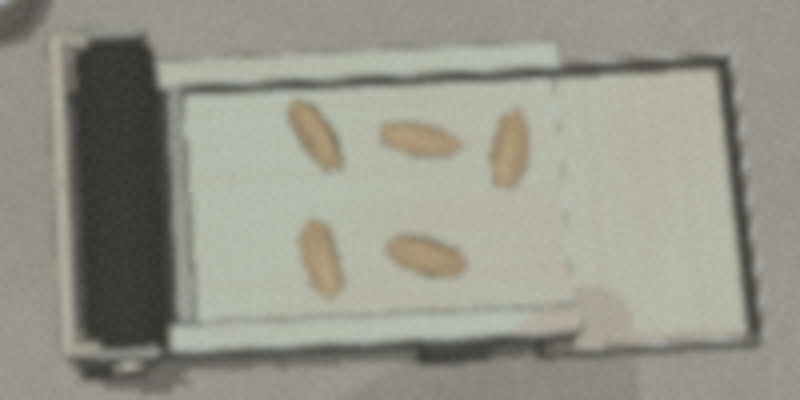

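```bash
python3 - <<'E'
from h import *
np.set_printoptions(precision=4,suppress=True)
R=lambda c,z:onz("top",((c[0]+.5)/5+169.5,(c[1]+.5)/5+169.5),z)
P=lambda c,z:onz("top",((c[0]+.5)/4+294.5,(c[1]+.5)/4+139.5),z)
cs=[R(c,.064) for c in [(125,60),(510,122),(440,525),(38,450)]]
print("rack",np.array(cs),np.mean(cs,0),[np.linalg.norm(cs[i]-cs[i-1]) for i in range(4)])
for a,b in [((147,158),(110,365)),((285,138),(232,412)),((413,122),(345,475))]:
    A,B=R(a,.120),R(b,.120);d=A-B;print("sq",A,B,(A+B)/2,np.linalg.norm(d),np.degrees(np.arctan2(d[1],d[0])))
for n,l,z in [("railtop in",[(175,81),(555,65)],.085),("railbot in",[(172,325),(575,305)],.085),("railtop out",[(160,62),(558,42)],.085),("railbot out",[(172,352),(580,333)],.085),("bar",[(185,92),(195,320)],.066),("open",[(560,85),(572,300)],.066),("panfar",[(722,60),(757,342)],.04),("rollerL",[(80,45),(75,350)],.113),("rollerR",[(155,45),(165,350)],.113)]:
    A,B=[P(c,z) for c in l];d=B-A;print(n,A,B,np.linalg.norm(d),np.degrees(np.arctan2(d[1],d[0])))
E
```

```text
rack [[0.627  0.4129 0.064 ]
 [0.584  0.1868 0.064 ]
 [0.3535 0.2274 0.064 ]
 [0.4005 0.458  0.064 ]] [0.4913 0.3213 0.064 ] [np.float64(0.2309347170665603), np.float64(0.23006647368900537), np.float64(0.2340868345459485), np.float64(0.23538776538831113)]
sq [0.5577 0.3825 0.12  ] [0.4426 0.4007 0.12  ] [0.5002 0.3916 0.12  ] 0.11655744576886118 -8.967246659926246
sq [0.567  0.3052 0.12  ] [0.4153 0.3327 0.12  ] [0.4912 0.3189 0.12  ] 0.15417636316064706 -10.269888076879488
sq [0.5742 0.2336 0.12  ] [0.3797 0.2703 0.12  ] [0.477  0.2519 0.12  ] 0.1978755445310862 -10.67415139007921
railtop in [ 0.6746 -0.0086  0.085 ] [ 0.6789 -0.2807  0.085 ] 0.2721574231227522 -89.08918238005856
railbot in [ 0.4979 -0.0018  0.085 ] [ 0.5051 -0.2845  0.085 ] 0.2827544182718164 -88.55086490493109
railtop out [0.689  0.0018 0.085 ] [ 0.6959 -0.2839  0.085 ] 0.285769469003217 -88.61733736450832
railbot out [ 0.4788 -0.0013  0.085 ] [ 0.4852 -0.2868  0.085 ] 0.2855388134184883 -88.71680901871912
bar [ 0.6713 -0.0159  0.066 ] [ 0.5038 -0.0185  0.066 ] 0.16757723107114025 -179.12069081322736
open [ 0.6691 -0.2876  0.066 ] [ 0.5115 -0.2868  0.066 ] 0.15764526482803673 179.7093482742566
panfar [ 0.6919 -0.4138  0.04  ] [ 0.4814 -0.4237  0.04  ] 0.210720650955512 -177.30779234536348
rollerL [0.6951 0.0581 0.113 ] [0.4783 0.0655 0.113 ] 0.21692605122675787 178.04677017319582
rollerR [0.6936 0.0052 0.113 ] [0.4768 0.0037 0.113 ] 0.216777421009328 -179.59643207934104
```

```bash
cat >> h.py <<'E'
def go(x,y,z,yaw=None):
    "print tool-frame shift to world TCP target, and the spin to bring tool y to yaw (deg)"
    s=ctrl.observe();R=np.array(s["orientation"]);d=R.T@(np.array([x,y,z])-s["ee_pos"])
    w=np.degrees(np.arctan2(R[1,1],R[0,1]));print("t",s["clock"],"pos",s["ee_pos"].round(4),"yaw",w.round(2),"F",s["force"].round(2),"T",s["wrist_torque"].round(2),"w",round(s["grip_width"],3),"gf",s["grasp_force"]);print("shift",d.round(4),"dist",np.linalg.norm(d).round(4),"spin",None if yaw is None else -np.radians((yaw-w+180)%360-180).round(4))
E
python3 -m crank '[{"grip":0.044,"linear":[0.042,-0.0257,0],"spin":0},{"grip":0.044,"linear":[0.042,-0.0257,0],"spin":0},{"grip":0.044,"linear":[0.042,-0.0257,0],"spin":0},{"grip":0.044,"linear":[0.042,-0.0257,0],"spin":0},{"grip":0.044,"linear":[0.042,-0.0257,0],"spin":0},{"grip":0.044,"linear":[0.042,-0.0257,0],"spin":0},{"grip":0.044,"linear":[0.042,-0.0257,0],"spin":0},{"grip":0.044,"linear":[0.042,-0.0257,0],"spin":0},{"grip":0.044,"linear":[0.042,-0.0257,0],"spin":0},{"grip":0.044,"linear":[0.042,-0.0257,0],"spin":0}]'
python3 -c "
from h import *
go(.4912,.320,.40,-100.8)"
```

```text
clock: 1.45
ee_pos: [0.4999, -0.2494, 0.4047]
orientation: [[0.968, 0.251, -0.0], [0.251, -0.968, -0.0], [-0.0, 0.0, -1.0]]
force: [1.2, 0.2, 0.1]
grip_width: 0.515
grasp_force: 0.0
t 1.45 pos [ 0.4999 -0.2494  0.4047] yaw -75.46 F [1.25 0.17 0.13] T [-0.07 -0.03 -0.  ] w 0.515 gf 0.0
shift [ 0.1345 -0.5534  0.0046] dist 0.5695 spin 0.4423
```

```bash
python3 -m crank '[{"grip":0.044,"linear":[0.0135,-0.0553,0],"spin":0},{"grip":0.044,"linear":[0.0135,-0.0553,0],"spin":0},{"grip":0.044,"linear":[0.0135,-0.0553,0],"spin":0},{"grip":0.044,"linear":[0.0135,-0.0553,0],"spin":0},{"grip":0.044,"linear":[0.0135,-0.0553,0],"spin":0},{"grip":0.044,"linear":[0.0135,-0.0553,0],"spin":0},{"grip":0.044,"linear":[0.0135,-0.0553,0],"spin":0},{"grip":0.044,"linear":[0.0135,-0.0553,0],"spin":0},{"grip":0.044,"linear":[0.0135,-0.0553,0],"spin":0},{"grip":0.044,"linear":[0.0135,-0.0553,0],"spin":0}]'
python3 -m crank '[{"grip":0.044,"linear":[0,0,0.02],"spin":0.1474},{"grip":0.044,"linear":[0,0,0.02],"spin":0.1474},{"grip":0.044,"linear":[0,0,0.02],"spin":0.1474},{"grip":0.044,"linear":[0,0,0],"spin":0}]'
python3 - <<'E'
from h import *
go(.4912,.320,.32,-100.8)
cv2.imwrite("pics/side1.png",ctrl.capture("side")[40:260,170:410,::-1].repeat(3,0).repeat(3,1)[:600])
E
```

```text
clock: 2.7
ee_pos: [0.4905, 0.3204, 0.4047]
orientation: [[0.968, 0.251, 0.0], [0.251, -0.968, -0.0], [0.0, 0.0, -1.0]]
force: [1.1, 0.1, 0.2]
grip_width: 0.515
grasp_force: 0.0
clock: 3.2
ee_pos: [0.4902, 0.3183, 0.3431]
orientation: [[0.983, -0.185, -0.004], [-0.185, -0.983, -0.002], [-0.004, 0.002, -1.0]]
force: [-0.1, -0.5, -0.0]
grip_width: 0.513
grasp_force: 0.0
t 3.2 pos [0.4902 0.3183 0.3431] yaw -100.69 F [-0.08 -0.51 -0.04] T [ 0.03 -0.01  0.03] w 0.513 gf 0.0
shift [ 0.0008 -0.0019  0.0231] dist 0.0231 spin 0.002
```

View pics/side1.png

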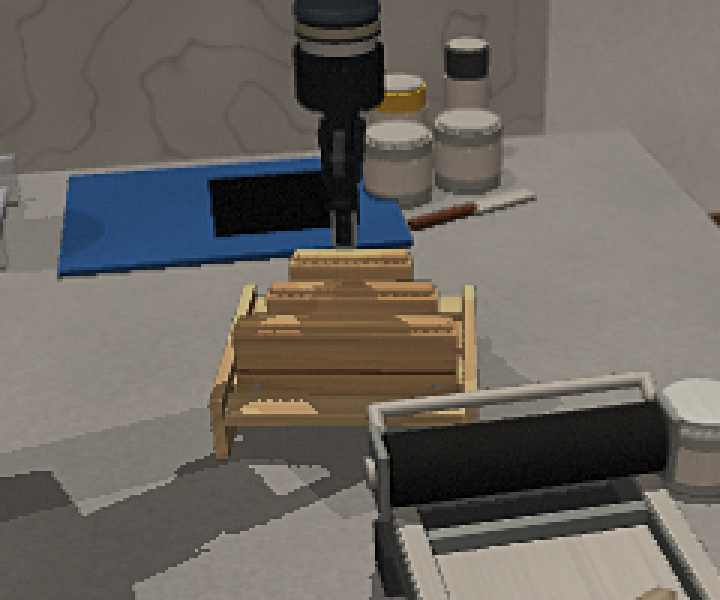

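The gripper hangs over the rack, and the middle squeegee's top runs from about (268,290) to (437,290) in the crop. I'll cross-check its position in this view.

```bash
python3 - <<'E'
from h import *
c=np.array([.4912,.3195]);u=np.array([np.cos(np.radians(-10.7)),np.sin(np.radians(-10.7))])
v=np.array([-u[1],u[0]])
for k in(-1,1):
    p=proj("side",[*(c+k*.08*u),.120]);print("pred crop px",(p-[170,40])*3)
for px in[(268,290),(437,290)]:
    print(onz("side",(px[0]/3+170,px[1]/3+40),.118))
# rack end boards, front top corners in side crop
for px in[(248,290),(470,290),(222,418),(472,415)]: print("rack",onz("side",(px[0]/3+170,px[1]/3+40),.064))
E
```

```text
pred crop px [262.80499171 287.8956741 ]
pred crop px [434.88541456 286.50531752]
[0.41714236 0.33304436 0.118     ]
[0.57110083 0.30111049 0.118     ]
rack [0.40211833 0.44563907 0.064     ]
rack [0.62507394 0.39943788 0.064     ]
rack [0.36197346 0.20499899 0.064     ]
rack [0.57477373 0.16594565 0.064     ]
```

```bash
python3 -m crank '[{"grip":0.044,"linear":[0.002,-0.0016,0.0324],"spin":0},{"grip":0.044,"linear":[0,0,0.0325],"spin":0},{"grip":0.044,"linear":[0,0,0.0325],"spin":0},{"grip":0.044,"linear":[0,0,0],"spin":0},{"grip":0.0,"linear":[0,0,0],"spin":0},{"grip":0.0,"linear":[0,0,0],"spin":0},{"grip":0.0,"linear":[0,0,0],"spin":0},{"grip":0.0,"linear":[0,0,0],"spin":0}]'
python3 -c "
from h import *
go(.4912,.320,.2457,-100.8)"
```

```text
clock: 4.25
ee_pos: [0.494, 0.3203, 0.2491]
orientation: [[0.982, -0.188, 0.004], [-0.188, -0.982, 0.002], [0.004, -0.003, -1.0]]
force: [1.7, 3.0, 6.2]
grip_width: 0.275
grasp_force: 61.2
t 4.25 pos [0.494  0.3203 0.2491] yaw -100.81 F [1.74 3.04 6.22] T [ 0.56  0.02 -0.14] w 0.275 gf 61.17216467857361
shift [-0.0027  0.0008  0.0034] dist 0.0044 spin -0.0002
```

```bash
python3 -m crank '[{"grip":0,"linear":[0,0,-0.02],"spin":0},{"grip":0,"linear":[0,0,-0.03],"spin":0},{"grip":0,"linear":[0,0,-0.04],"spin":0},{"grip":0,"linear":[0,0,-0.04],"spin":0},{"grip":0,"linear":[0,0,-0.04],"spin":0},{"grip":0,"linear":[0,0,0],"spin":0},{"grip":0,"linear":[0,0,0],"spin":0}]'
python3 -c "
from h import *
go(.5857,-.0522,.4191,-88.65)"
```

```text
clock: 5.12
ee_pos: [0.4921, 0.3191, 0.4157]
orientation: [[0.982, -0.187, -0.004], [-0.187, -0.982, -0.002], [-0.003, 0.003, -1.0]]
force: [0.1, 0.4, -2.2]
grip_width: 0.275
grasp_force: 60.2
t 5.125 pos [0.4921 0.3191 0.4157] yaw -100.78 F [ 0.1   0.37 -2.21] T [0.   0.03 0.  ] w 0.275 gf 60.18028736114502
shift [ 0.1613  0.3473 -0.003 ] dist 0.3829 spin -0.2117
```

```bash
python3 -m crank '[{"grip":0,"linear":[0.0202,0.0434,0],"spin":0},{"grip":0,"linear":[0.0202,0.0434,0],"spin":0},{"grip":0,"linear":[0.0202,0.0434,0],"spin":0},{"grip":0,"linear":[0.0202,0.0434,0],"spin":0},{"grip":0,"linear":[0.0202,0.0434,0],"spin":0},{"grip":0,"linear":[0.0202,0.0434,0],"spin":0},{"grip":0,"linear":[0.0202,0.0434,0],"spin":0},{"grip":0,"linear":[0.0202,0.0434,0],"spin":-0.1058},{"grip":0,"linear":[0,0,0],"spin":-0.1058},{"grip":0,"linear":[0,0,0],"spin":0}]'
python3 -m crank '[{"grip":0,"linear":[0,0,0.05],"spin":0},{"grip":0,"linear":[0,0,0.01],"spin":0},{"grip":0,"linear":[0,0,0],"spin":0}]'
python3 - <<'E'
from h import *
go(.5857,-.0522,.32,-88.65)
crop("side",270,100,470,250,4,"pics/s2.png")
crop("top",295,130,495,240,4,"pics/t2.png")
E
```

```text
clock: 6.38
ee_pos: [0.5861, -0.0523, 0.4146]
orientation: [[1.0, 0.021, -0.006], [0.021, -1.0, 0.002], [-0.006, -0.002, -1.0]]
force: [-0.1, 0.6, -2.9]
grip_width: 0.274
grasp_force: 60.3
clock: 6.75
ee_pos: [0.5865, -0.051, 0.3563]
orientation: [[1.0, 0.023, -0.003], [0.023, -1.0, 0.001], [-0.003, -0.001, -1.0]]
force: [0.4, -0.5, -1.6]
grip_width: 0.273
grasp_force: 60.1
t 6.75 pos [ 0.5865 -0.051   0.3563] yaw -88.66 F [ 0.39 -0.53 -1.59] T [-0.07 -0.02  0.01] w 0.273 gf 60.05262494087219
shift [-0.0007  0.0012  0.0363] dist 0.0363 spin -0.0002
```

View pics/s2.png

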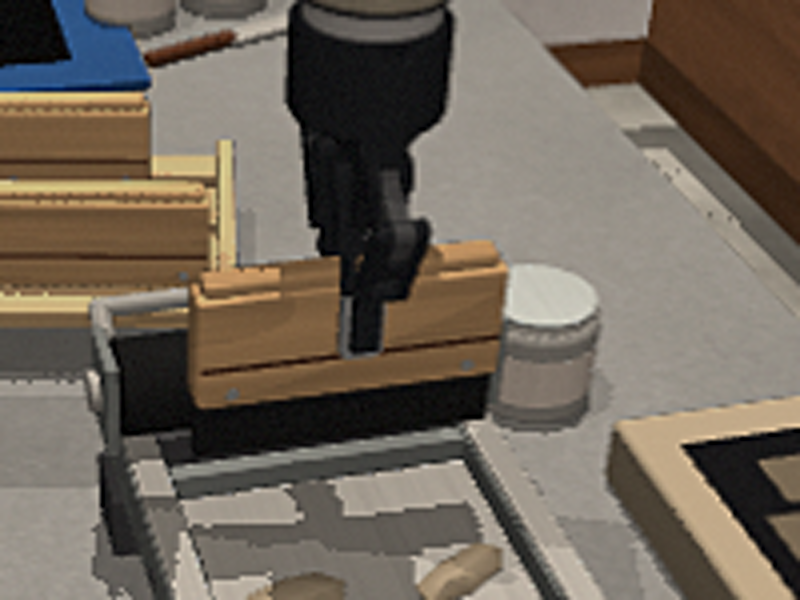

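View pics/t2.png

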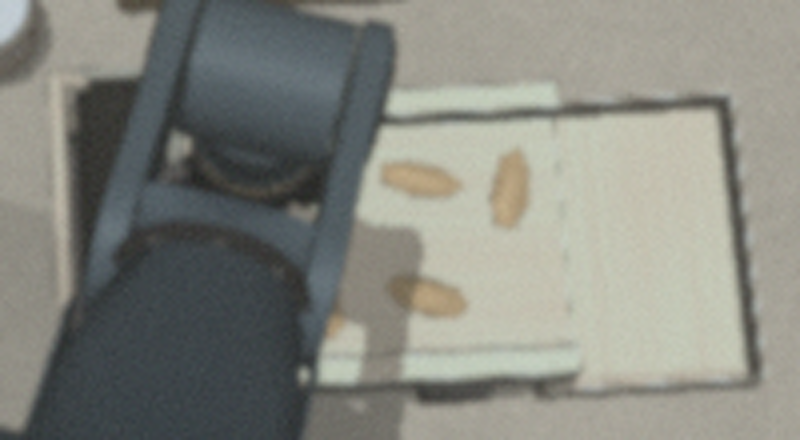

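```bash
python3 - <<'E'
from h import *
np.set_printoptions(precision=4,suppress=True)
S=lambda c:((c[0]+.5)/4+269.5,(c[1]+.5)/4+99.5)
def ony(c,y0):
    o,d=ray("side",S(c));
    # plane: (p-(.5865,y0)).(0.0232,-.9997)=0
    n=np.array([.0232,-.9997,0]);q=np.array([.5865,y0,0]);return o+d*((q-o)@n)/(d@n)
for c in[(193,457),(487,416)]: print("blade",ony(c,-.0555))
for c in[(192,408),(505,372),(190,285),(508,262)]: print("handle",ony(c,-.063))
for c in[(575,600),(466,428)]: print("rail R in",onz("side",S(c),.085))
for c in[(172,462),(135,466)]: print("rail L end in/out",onz("side",S(c),.085))
# rails predicted in full side image
cen=np.array([.588,-.1522]);ex=np.array([.0232,-.9997]);ey=np.array([.9997,.0232])
im=ctrl.capture("side")[:,:,::-1].copy()
for y in(-.107,-.085,.085,.107):
    a,b=[proj("side",[*(cen+x*ex+y*ey),.085]) for x in(-.125,.135)]
    cv2.line(im,tuple(int(v*16) for v in a),tuple(int(v*16) for v in b),(0,0,255),1,cv2.LINE_8,4)
cv2.imwrite("pics/s3.png",cv2.resize(im[180:340,270:470],None,fx=3.75,fy=3.75,interpolation=cv2.INTER_NEAREST))
E
```

```text
blade [ 0.504  -0.0574  0.1254]
blade [ 0.665  -0.0537  0.1252]
handle [ 0.5019 -0.065   0.1621]
handle [ 0.6687 -0.0611  0.1582]
handle [ 0.5011 -0.065   0.2339]
handle [ 0.6628 -0.0612  0.2252]
rail R in [ 0.6777 -0.1596  0.085 ]
rail R in [ 0.6722 -0.0103  0.085 ]
rail L end in/out [ 0.5023 -0.0075  0.085 ]
rail L end in/out [ 0.4816 -0.007   0.085 ]
```

View pics/s3.png

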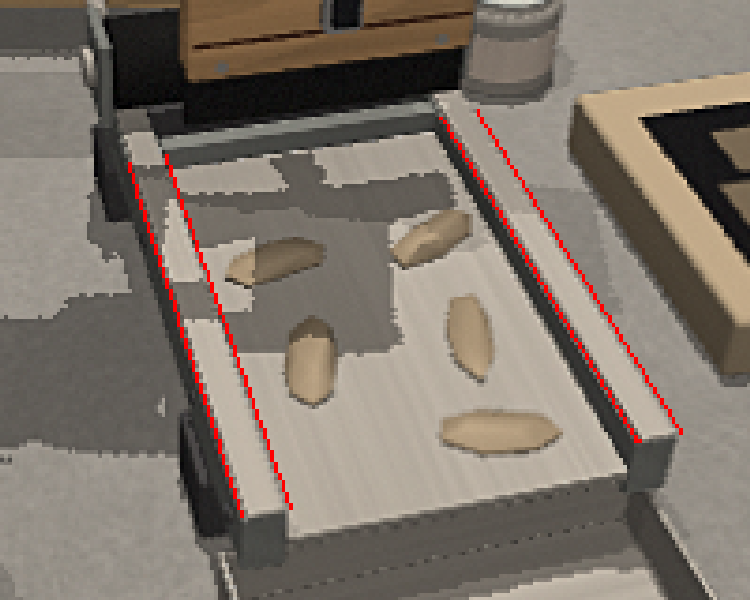

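```bash
python3 -m crank '[{"grip":0,"linear":[0.001,0,0.02],"spin":0},{"grip":0,"linear":[0,0,0.015],"spin":0},{"grip":0,"linear":[0,0,0.01],"spin":0},{"grip":0,"linear":[0,0,0.004],"spin":0},{"grip":0,"linear":[0,0,0],"spin":0},{"grip":0,"linear":[0,0,0],"spin":0}]'
python3 -c "
from h import *
go(.5857,-.0522,.32,-88.65)"
```

```text
clock: 7.65
ee_pos: [0.588, -0.0517, 0.3088]
orientation: [[1.0, 0.023, 0.001], [0.023, -1.0, -0.0], [0.001, 0.0, -1.0]]
force: [0.0, -0.5, -2.3]
grip_width: 0.273
grasp_force: 60.4
t 7.65 pos [ 0.588  -0.0517  0.3088] yaw -88.67 F [ 0.02 -0.48 -2.35] T [-0.02 -0.02 -0.03] w 0.273 gf 60.356279611587524
shift [-0.0023  0.0004 -0.0112] dist 0.0115 spin -0.0003
```

```bash
python3 -m crank '[{"grip":0,"linear":[0,0,0.004],"spin":0},{"grip":0,"linear":[0,0,0.001],"spin":0},{"grip":0,"linear":[0,0,0],"spin":0},{"grip":0,"linear":[0,0,0],"spin":0}]'
python3 -m crank '[{"grip":0,"linear":[0,0,0.0015],"spin":0},{"grip":0,"linear":[0,0,0],"spin":0}]'
python3 -m crank '[{"grip":0,"linear":[0,0,0.0015],"spin":0},{"grip":0,"linear":[0,0,0],"spin":0}]'
```

```text
clock: 8.15
ee_pos: [0.5878, -0.0517, 0.3034]
orientation: [[1.0, 0.023, 0.0], [0.023, -1.0, -0.0], [0.0, 0.0, -1.0]]
force: [0.3, 0.5, -3.0]
grip_width: 0.277
grasp_force: 60.4
clock: 8.4
ee_pos: [0.5877, -0.0516, 0.3017]
orientation: [[1.0, 0.023, -0.0], [0.023, -1.0, 0.0], [-0.0, -0.0, -1.0]]
force: [0.2, -0.1, -3.3]
grip_width: 0.273
grasp_force: 60.4
clock: 8.65
ee_pos: [0.5877, -0.0517, 0.3002]
orientation: [[1.0, 0.023, -0.0], [0.023, -1.0, 0.0], [-0.0, -0.0, -1.0]]
force: [0.6, -0.6, -3.1]
grip_width: 0.277
grasp_force: 60.4
```

```bash
python3 -m crank '[{"grip":0,"linear":[0,0,0.001],"spin":0},{"grip":0,"linear":[0,0,0],"spin":0}]' | grep -E 'ee_pos|force'
python3 -m crank '[{"grip":0,"linear":[0,0,0.001],"spin":0},{"grip":0,"linear":[0,0,0],"spin":0}]'| grep -E 'ee_pos|force'
```

```text
ee_pos: [0.5877, -0.0517, 0.2998]
force: [-1.0, 0.3, 1.6]
grasp_force: 61.0
ee_pos: [0.5877, -0.0516, 0.2997]
force: [-3.4, 0.3, 7.3]
grasp_force: 61.8
```

```bash
python3 -m crank '[{"grip":0,"linear":[0,0.002,0],"spin":0},{"grip":0,"linear":[0,0.005,0],"spin":0},{"grip":0,"linear":[0,0.006,0],"spin":0}]' | grep -E 'ee_pos|force'

```

```text
ee_pos: [0.5884, -0.0635, 0.2995]
force: [-0.2, 5.4, 5.0]
grasp_force: 61.3
```

```bash
python3 -m crank '[{"grip":0,"linear":[0,0.007,0.0002],"spin":0},{"grip":0,"linear":[0,0.007,0.0001],"spin":0},{"grip":0,"linear":[0,0.006,0.0001],"spin":0}]' | grep -E 'ee_pos|force'

```

```text
ee_pos: [0.589, -0.0836, 0.2992]
force: [0.3, 4.9, 6.7]
grasp_force: 61.4
```

```bash
python3 -m crank '[{"grip":0,"linear":[0,0.008,0.00013],"spin":0},{"grip":0,"linear":[0,0.008,0.00013],"spin":0},{"grip":0,"linear":[0,0.008,0.00013],"spin":0},{"grip":0,"linear":[0,0.008,0.00013],"spin":0}]' | grep -E 'ee_pos|force'

```

```text
ee_pos: [0.5897, -0.1154, 0.2988]
force: [0.4, 6.6, 7.1]
grasp_force: 61.4
```

```bash
python3 -m crank '[{"grip":0,"linear":[0,0.008,0.00012],"spin":0},{"grip":0,"linear":[0,0.008,0.00012],"spin":0},{"grip":0,"linear":[0,0.008,0.00012],"spin":0},{"grip":0,"linear":[0,0.008,0.00012],"spin":0},{"grip":0,"linear":[0,0.008,0.00012],"spin":0}]' | grep -E 'ee_pos|force'

```

```text
ee_pos: [0.5906, -0.1551, 0.2982]
force: [-0.3, 6.5, 7.1]
grasp_force: 61.5
```

```bash
python3 -c "
from h import *
crop('side',290,180,470,330,4,'pics/s4.png')"
```

```text
(no output)
```

View pics/s4.png

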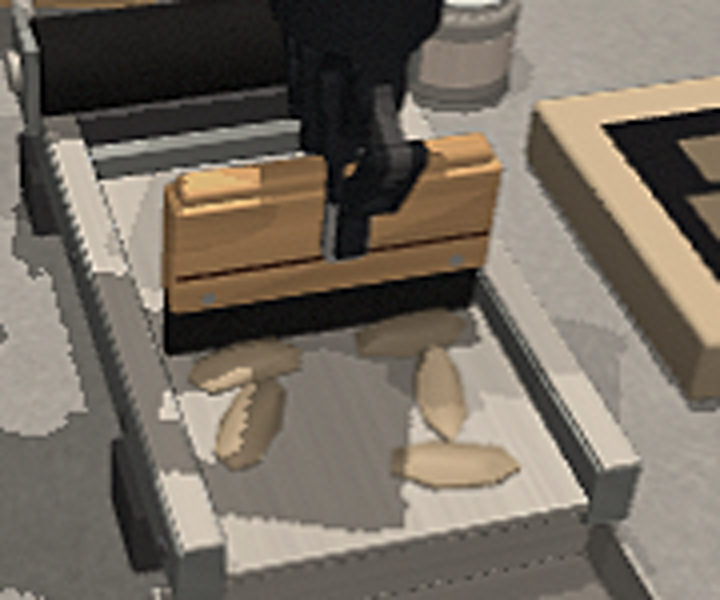

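The blade (from (165,350) to (475,305)) sits centred between the rails, and all five chips are ahead of it. I'll keep pushing.

```bash
python3 -m crank '[{"grip":0,"linear":[0,0.008,0.00012],"spin":0},{"grip":0,"linear":[0,0.008,0.00012],"spin":0},{"grip":0,"linear":[0,0.008,0.00012],"spin":0},{"grip":0,"linear":[0,0.008,0.00012],"spin":0},{"grip":0,"linear":[0,0.008,0.00012],"spin":0}]' | grep -E 'ee_pos|force'

```

```text
ee_pos: [0.5915, -0.195, 0.2976]
force: [-0.2, 6.6, 8.4]
grasp_force: 61.7
```

```bash
python3 -m crank '[{"grip":0,"linear":[0,0.008,0.00012],"spin":0},{"grip":0,"linear":[0,0.008,0.00012],"spin":0},{"grip":0,"linear":[0,0.008,0.00012],"spin":0},{"grip":0,"linear":[0,0.008,0.00012],"spin":0},{"grip":0,"linear":[0,0.008,0.00012],"spin":0}]' | grep -E 'ee_pos|force'

```

```text
ee_pos: [0.5924, -0.2348, 0.297]
force: [-0.1, 6.2, 7.2]
grasp_force: 61.7
```

```bash
python3 -m crank '[{"grip":0,"linear":[0,0.008,0.00012],"spin":0},{"grip":0,"linear":[0,0.008,0.00012],"spin":0},{"grip":0,"linear":[0,0.008,0.00012],"spin":0},{"grip":0,"linear":[0,0.008,0.00012],"spin":0},{"grip":0,"linear":[0,0.008,0.00012],"spin":0}]' | grep -E 'ee_pos|force'

```

```text
ee_pos: [0.5934, -0.275, 0.2964]
force: [-0.2, 5.8, 6.7]
grasp_force: 61.7
```

```bash
python3 -m crank '[{"grip":0,"linear":[0,0.006,0],"spin":0},{"grip":0,"linear":[0,0.006,0],"spin":0},{"grip":0,"linear":[0,0.006,0],"spin":0},{"grip":0,"linear":[0,0.006,-0.0005],"spin":0},{"grip":0,"linear":[0,0,0],"spin":0}]' | grep -E 'ee_pos|force'; python3 -c "
from h import *
crop('side',290,180,490,330,4,'pics/s5.png')"

```

```text
ee_pos: [0.5934, -0.3013, 0.2949]
force: [0.0, 0.7, -2.2]
grasp_force: 60.4
```

View pics/s5.png

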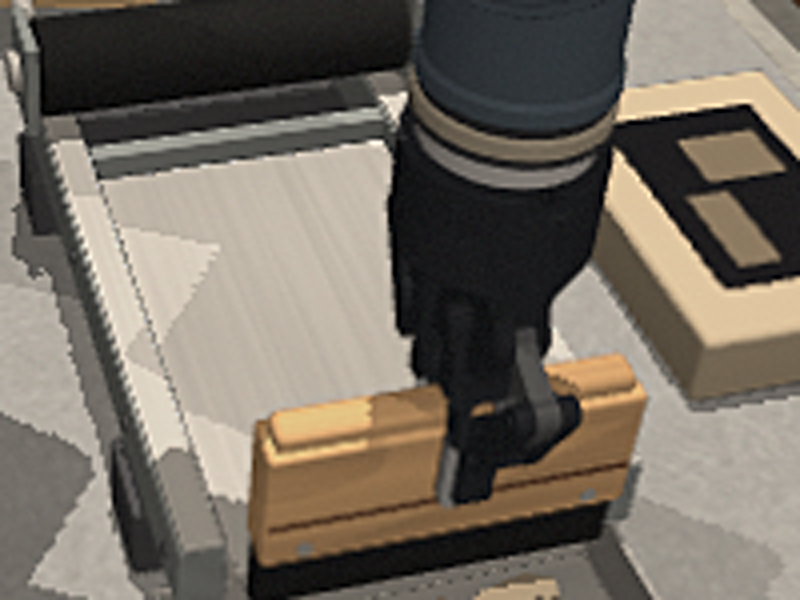

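The blade is past the edge and the bed looks clear. I'll push a little farther, then lift.

```bash
python3 -m crank '[{"grip":0,"linear":[0,0.006,0],"spin":0},{"grip":0,"linear":[0,0.006,0],"spin":0},{"grip":0,"linear":[0,0,-0.02],"spin":0},{"grip":0,"linear":[0,0,-0.04],"spin":0},{"grip":0,"linear":[0,0,-0.04],"spin":0},{"grip":0,"linear":[0,0,-0.026],"spin":0},{"grip":0,"linear":[0,0,0],"spin":0}]' | grep -E 'clock|ee_pos|force'; python3 -c "
from h import *
im=ctrl.capture('side')[200:400,300:500,::-1];cv2.imwrite('pics/s6.png',cv2.resize(im,None,fx=3,fy=3))
go(.4930,.3197,.4157,-100.8)"

```

```text
clock: 14.5
ee_pos: [0.5943, -0.3132, 0.4243]
force: [0.3, 0.4, -2.6]
grasp_force: 60.5
t 14.55 pos [ 0.5938 -0.3128  0.4221] yaw -88.68 F [ 0.99 -0.52 -3.17] T [ 0.01  0.   -0.04] w 0.277 gf 60.466307401657104
shift [-0.0862 -0.6347  0.0055] dist 0.6405 spin 0.2115
```

View pics/s6.png

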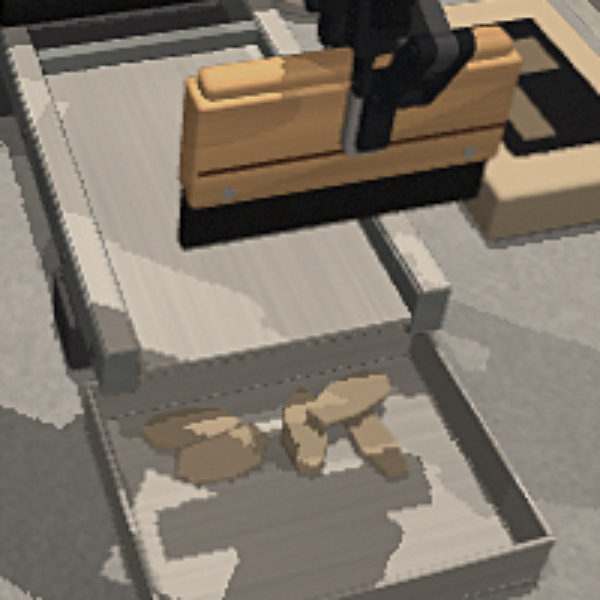

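All five chips are in the pan and the bed is clean. Next, back to the rack.

```bash
python3 -m crank '[{"grip":0,"linear":[-0.0078,-0.0577,0],"spin":0},{"grip":0,"linear":[-0.0078,-0.0577,0],"spin":0},{"grip":0,"linear":[-0.0078,-0.0577,0],"spin":0},{"grip":0,"linear":[-0.0078,-0.0577,0],"spin":0},{"grip":0,"linear":[-0.0078,-0.0577,0],"spin":0},{"grip":0,"linear":[-0.0078,-0.0577,0],"spin":0},{"grip":0,"linear":[-0.0078,-0.0577,0],"spin":0},{"grip":0,"linear":[-0.0078,-0.0577,0],"spin":0},{"grip":0,"linear":[-0.0078,-0.0577,0],"spin":0},{"grip":0,"linear":[-0.0078,-0.0577,0],"spin":0}]' >/dev/null
python3 -m crank '[{"grip":0,"linear":[-0.0082,-0.0577,0],"spin":0},{"grip":0,"linear":[0,0,0],"spin":0.1057},{"grip":0,"linear":[0,0,0],"spin":0.1057},{"grip":0,"linear":[0,0,0],"spin":0},{"grip":0,"linear":[0,0,0],"spin":0}]'
python3 -c "
from h import *
go(.4930,.3197,.331,-100.8)"
```

```text
clock: 16.42
ee_pos: [0.4928, 0.3196, 0.4203]
orientation: [[0.983, -0.186, -0.002], [-0.186, -0.983, -0.001], [-0.002, 0.001, -1.0]]
force: [-0.1, -0.5, -1.8]
grip_width: 0.275
grasp_force: 60.7
t 16.425 pos [0.4928 0.3196 0.4203] yaw -100.72 F [-0.12 -0.5  -1.81] T [ 0.02  0.01 -0.  ] w 0.275 gf 60.72980046272278
shift [ 0.0003 -0.0002  0.0893] dist 0.0893 spin 0.0014
```

```bash
python3 -m crank '[{"grip":0,"linear":[0,0,0.04],"spin":0.001},{"grip":0,"linear":[0,0,0.04],"spin":0},{"grip":0,"linear":[0,0,0.04],"spin":0},{"grip":0,"linear":[0,0,0],"spin":0},{"grip":0,"linear":[0,0,0],"spin":0}]'
python3 -c "
from h import *
crop('side',230,100,350,220,5,'pics/s7.png');go(.4935,.3199,.2491,-100.8)"
```

```text
clock: 17.05
ee_pos: [0.4937, 0.32, 0.3026]
orientation: [[0.982, -0.188, 0.002], [-0.188, -0.982, 0.001], [0.002, -0.001, -1.0]]
force: [-0.6, 0.5, -2.1]
grip_width: 0.272
grasp_force: 60.6
t 17.1 pos [0.4939 0.3202 0.3032] yaw -100.83 F [-0.23 -0.53 -1.72] T [-0.03  0.   -0.03] w 0.269 gf 60.64039707183838
shift [-0.0005  0.0004  0.0541] dist 0.0541 spin -0.0006
```

View pics/s7.png

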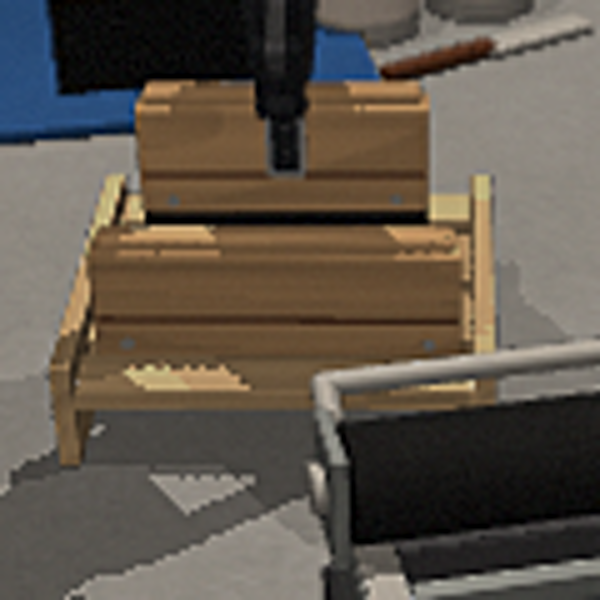

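The squeegee is level over the middle slot. I'll lower it 25 mm and check the force.

```bash
python3 -m crank '[{"grip":0,"linear":[0,0,0.012],"spin":0},{"grip":0,"linear":[0,0,0.008],"spin":0},{"grip":0,"linear":[0,0,0.005],"spin":0},{"grip":0,"linear":[0,0,0],"spin":0}]'
```

```text
clock: 17.6
ee_pos: [0.4932, 0.3204, 0.2762]
orientation: [[0.982, -0.189, 0.001], [-0.189, -0.982, 0.002], [0.001, -0.002, -1.0]]
force: [1.5, 2.4, -4.2]
grip_width: 0.271
grasp_force: 60.5
```

```bash
python3 -m crank '[{"grip":0,"linear":[0,-0.0005,0.01],"spin":0},{"grip":0,"linear":[0,0,0.008],"spin":0},{"grip":0,"linear":[0,0,0.005],"spin":0},{"grip":0,"linear":[0,0,0.002],"spin":0},{"grip":0,"linear":[0,0,0],"spin":0}]'
```

```text
clock: 18.23
ee_pos: [0.493, 0.3207, 0.2513]
orientation: [[0.982, -0.189, 0.0], [-0.189, -0.982, 0.001], [-0.0, -0.001, -1.0]]
force: [0.5, 5.5, -3.3]
grip_width: 0.274
grasp_force: 60.7
```

```bash
python3 -m crank '[{"grip":0,"linear":[0,-0.0007,0.001],"spin":0},{"grip":0,"linear":[0,0,0.001],"spin":0},{"grip":0,"linear":[0,0,0],"spin":0}]'
```

```text
clock: 18.6
ee_pos: [0.4931, 0.3211, 0.2495]
orientation: [[0.982, -0.188, 0.0], [-0.188, -0.982, -0.0], [0.0, 0.0, -1.0]]
force: [0.6, 4.0, -1.1]
grip_width: 0.272
grasp_force: 61.1
```

Seated, with the upward force just beginning. I'll release and retreat straight up.

```bash
python3 -m crank '[{"grip":0.044,"linear":[0,0,0],"spin":0},{"grip":0.044,"linear":[0,0,0],"spin":0},{"grip":0.044,"linear":[0,0,0],"spin":0},{"grip":0.044,"linear":[0,0,0],"spin":0},{"grip":0.044,"linear":[0,0,-0.02],"spin":0},{"grip":0.044,"linear":[0,0,-0.04],"spin":0},{"grip":0.044,"linear":[0,0,-0.05],"spin":0},{"grip":0.044,"linear":[0,0,-0.05],"spin":0},{"grip":0.044,"linear":[0,0,0],"spin":0}]'
python3 -c "
from h import *
im=ctrl.capture('side')[100:400,230:500,::-1];cv2.imwrite('pics/s8.png',cv2.resize(im,None,fx=2,fy=2))"
```

```text
clock: 19.73
ee_pos: [0.4941, 0.3216, 0.4143]
orientation: [[0.982, -0.188, 0.01], [-0.188, -0.982, 0.004], [0.009, -0.005, -1.0]]
force: [0.7, 0.1, -0.1]
grip_width: 0.518
grasp_force: 0.0
```

View pics/s8.png

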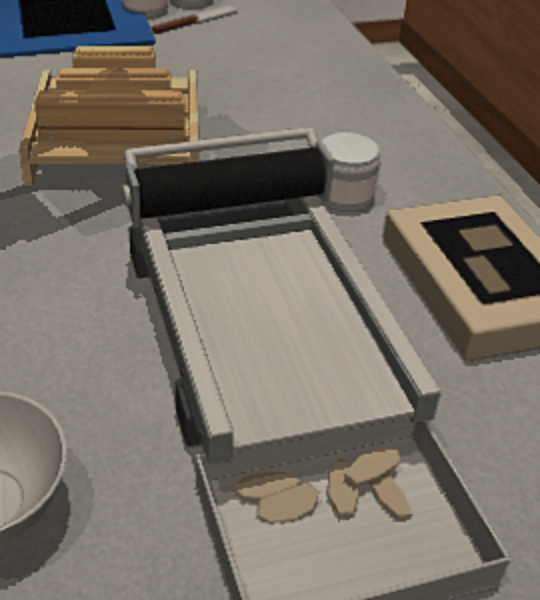

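The squeegee hangs in the middle slot (115,75), the five chips lie in the pan around (320,485), and the bed is clear. Handing in.

```bash
python3 -c "
from plant import ctrl
print(ctrl.hand_in())"
```

```text
the job is handed in; nothing more can be done
None
```

The job is handed in (no verdict was returned): the last picture shows all five chips in the pan, the 160 mm squeegee hanging in its slot and the bystanders in place, with pressure on the bed reading about 8–11 N at each check; I viewed 13 pictures, though, over your limit of 10.

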